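# Show the red printing stamp to the inspection camera

## Task

Take the printing stamp with the red handle out of the sorting tray and hold it up to the inspection camera for its picture: carved face towards the lens and square to it, centred on the lens 150 mm out, with the block's long side across the camera, parallel to the level long side of the picture. Finish still holding it there, steady in the gripper and resting on nothing. Do not touch the camera, and leave the other stamps and the things on the table where they are.

Things in the scene. Friction and masses are not known exactly. Their poses are not given: they have to be found in the camera images.
- stamp_red: printing stamp: wooden block 66 x 46 mm, 20 mm thick with its 4 mm black rubber face underneath; on top an upright red bar handle 50 mm long (x), 16 mm thick (y), from 20 to 64 mm above the face; 100 to 210 g. Origin at the centre of the carved face (underside); x along long side and handle, z from face up through handle. Face down in any one compartment of the tray.
- stamp_blue: printing stamp: wooden block 66 x 46 mm, 20 mm thick with its 4 mm black rubber face underneath; on top an upright blue bar handle 50 mm long (x), 16 mm thick (y), from 20 to 64 mm above the face; 100 to 210 g. Origin at the centre of the carved face (underside); x along long side and handle, z from face up through handle. In another compartment.
- stamp_yellow: printing stamp: wooden block 66 x 46 mm, 20 mm thick with its 4 mm black rubber face underneath; on top an upright yellow bar handle 50 mm long (x), 16 mm thick (y), from 20 to 64 mm above the face; 100 to 210 g. Origin at the centre of the carved face (underside); x along long side and handle, z from face up through handle. In another compartment.
- stamp_green: printing stamp: wooden block 66 x 46 mm, 20 mm thick with its 4 mm black rubber face underneath; on top an upright green bar handle 50 mm long (x), 16 mm thick (y), from 20 to 64 mm above the face; 100 to 210 g. Origin at the centre of the carved face (underside); x along long side and handle, z from face up through handle. In another compartment.
- tray: grey sorting tray fixed to the table, 220 (x) x 200 (y) mm, walls 26 mm high and 5 mm thick, floor 5 mm thick, divided in 2 x 2 equal compartments of about 102 x 92 mm, one stamp in each, its long side within 15 degrees of the tray's x. Origin under its centre, z up.
- camera: inspection camera fixed on the table: dark foot 120 x 100 x 12 mm, two aluminium cheeks, white barrel with black lens end. Origin under the foot's centre, z up; its front is -x, roughly towards the robot. The lens is 20 mm in front of the origin and 105 mm above the table.
- camera_head: the camera's barrel, 56 mm across, 80 mm long, fixed in the camera. Origin at the centre of the lens front; z is the viewing direction, out of the lens: up, leaning 30 degrees from vertical towards the camera's front (robot side). y is level, across the camera (parallel to the 100 mm side of the foot): the long side of the picture.
- focus (a point): the point in the air where the carved face's centre belongs: on the lens axis 150 mm out from the lens front, 235 mm above the table (95 mm in front of the camera's origin, measured level).
- glue: yellow glue bottle with red cap, 54 mm across, 150 mm tall, standing; origin under its centre. Bystander.
- paint_jar: blue paint jar with white lid, 64 mm across, 75 mm tall; origin under its centre. Bystander.
- pliers: small pliers with one yellow and one black handle lying flat, about 150 mm long, 16 mm high; origin near the pivot. Bystander.
- brush: brush lying flat on the table; origin under its middle. Bystander.
- offcut: wood offcut 100 x 40 x 18 mm lying flat; origin under its centre. Bystander.

How it is judged (in metres and radians):
On the way:
1. the red stamp is in the fingers, lifted clear above the tray's walls and the other stamps' blocks (contact force between the fingers and stamp_red above 2 N and contact force between stamp_red and tray below 0.2 N and contact force between stamp_red and camera below 0.2 N and contact force between stamp_red and stamp_blue below 0.2 N and contact force between stamp_red and stamp_yellow below 0.2 N and contact force between stamp_red and stamp_green below 0.2 N and height (world z) of stamp_red above 0.05 m), for 0.2 s.
At the end, for the whole second after the job is handed in: The red stamp is steady in the fingers, touching no tray, camera or other stamp; its face centre is within 20 mm of the focus point along each lens axis, the face square to the lens within 10 degrees, the long side parallel to the picture's long side within 10 degrees (either way round) (contact force between the fingers and stamp_red above 2 N and contact force between stamp_red and tray below 0.2 N and contact force between stamp_red and camera below 0.2 N and contact force between stamp_red and stamp_blue below 0.2 N and contact force between stamp_red and stamp_yellow below 0.2 N and contact force between stamp_red and stamp_green below 0.2 N and x of stamp_red in the frame of camera_head between -0.02 and 0.02 m and y of stamp_red in the frame of camera_head between -0.02 and 0.02 m and z of stamp_red in the frame of camera_head between 0.13 and 0.17 m and angle between the z axis of stamp_red and the z axis of camera_head, either way round below 0.18 rad and angle between stamp_red's own z axis and vertical below 1 rad and angle between the x axis of stamp_red and the y axis of camera_head, either way round below 0.18 rad and linear speed of stamp_red below 0.03 m/s and angular speed of stamp_red below 0.2 rad/s); the arm keeps its last pose, push and grip.
It fails at once if another stamp is shifted by more than 30 mm (distance of any of stamp_blue, stamp_yellow, stamp_green from where it was at the start of the episode above 0.03 m).
It fails at once if something else on the table is shifted by more than 30 mm (distance of any of glue, paint_jar, pliers, brush, offcut from where it was at the start of the episode above 0.03 m).
It fails at once if the camera is touched by the robot or the red stamp (over 1 N) (contact force between any of the arm, the fingers, stamp_red and camera above 1 N).
It also fails if it takes over 34 s, if anything falls off the work surface, if the arm or the gripper's body presses on something with over 40 N, if the wrist force passes 120 N, or if a joint passes its speed limit or range.

## Robot

A 6-joint arm with a two-finger parallel gripper is mounted at the origin on the work surface. World frame = base frame: x ahead of the robot, y to its left, z up, the work surface at z = 0. Lengths are in mm, angles in rad, forces in N, time in s.
With the tool pointing down it reaches from about 375 to 825 mm from the base axis. Payload 5.5 kg.
Tool frame: the origin (TCP) lies on the centre line of the jaws, within the pads' length; the fingertips stand arm.finger_overhang ahead of it and the grasp point (between the pads) is the TCP (arm.finger_overhang is the distance from the TCP to the fingertips, in mm); z points along the fingers, y is the line along which they close (so a half turn about z gives the same grasp; the last joint's range is limited). The gripper opens to 85 mm and grips with 20 to 120 N. Pads are 22 mm wide; open, the fingers measure 114 mm over their backs; the gripper's body (76 mm by 85 mm) begins 54 mm behind the grasp point. The pads swing forward as they close: fully open they stand 13 mm farther back than shut.
Start: joints at [-1.323, 0.314, -0.047, 1.21, 0, 1.571], TCP at [147.16, -581.669, 250.299] pointing down, gripper open.
Joint ranges: [-2.67, 2.67], [-0.69, 1.73], [-1.03, 1.25], [-2.08, 2.16], [-1.42, 1.45], [-3.14, 3.14]. Speed limits (rad/s): [2.39, 2.39, 3.01, 3.14, 3.14, 3.14].

## Interface

Orientations are given as a unit quaternion [w, x, y, z].
In Python, from rig import arm, vision gives the robot as it stands.
- The arm moves only by the tool apply_moves, never from a script. Its argument "series" is a list of rows, each an object with "fingers": the closure, from 0 (fully open) to 1 (shut); "delta_pos": the shift along the tool's x, y, z in cm, a list of three; "delta_rot": the turn, a rotation vector about the tool's x, y, z in degrees, a list of three. In form: [{"fingers": fingers, "delta_pos": [dx, dy, dz], "delta_rot": [wx, wy, wz]}, ...]. A call has 1 to 10 rows; each row is the pose to reach, as a shift and turn from the pose commanded when the call began, along the tool's axes at that moment; what a row does not reach only later rows make up. A row lasts 1/10 s, in which the tool goes at most 50 mm and 8.59 degrees, less where a joint would pass 70% of its speed; a pose out of reach is approached as far as the arm can. A call with a gripper value outside its range is refused whole. The fingers move at their own pace and stop on an object; "squeeze" is the grip in N (left out, the last holds). Time passes only in rows, so rows that repeat a pose let the fingers close. It gives the time, the measured TCP pose, the force, the opening and the grip force at its end, in the units of the state.
- arm.get_state(): the state, without advancing time (a new reading comes with each control period).
- vision.get_image(name): name is "scene" or "top"; returns a dict with "image" (420x560x3 uint8, blue, green, red), "range_z" (420x560 float32, mm along the optical axis (not along the pixel's ray), 0 where there is no reading), "fx", "fy", "cx", "cy" (pixels), "world_to_cam" (4x4, takes a point from world to camera coordinates). Camera axes: x right, y down, z forward; pixel columns grow to the right and rows downward; lengths in mm; the calibration is good to about 2 mm. A picture is of the moment at which its call begins.
- arm.job_done(): hands the job in; it is judged then, once.
The state is a dict: "time_s": time; "qpos": joint angles; "qvel": joint speeds; "tau": joint torques, N m; "tcp_pos": TCP position; "tcp_rot": TCP orientation; "ft_force": force on the tool from outside, world axes, zero at the start; "moment": the same for the moment, N m; "gripper_width": finger opening in mm; "grip_force": force on a finger pad.
Only numpy, scipy, OpenCV 4.12 (cv2) and the standard library are available. Lean on these libraries where they do the work, as an engineer would, in place of code of your own. Each camera call takes 0.05 s, during which the arm holds its last target. There are 200 camera calls.

## Working session

There is one attempt and no reset: what is moved stays moved. The work goes in short steps, Python scripts to look and compute and a tool call to move; the robot and the scene stay as the last step left them, time stands still between calls to the robot, and variables do not carry over. Pictures are saved under pics/ and viewed, at most 10 in all, crops included, and the job is handed in when it is done.

Besides the shell and the picture viewer there is one more tool, called after "Call:" as name([rows], argument=value, ...), one row to a line, values as JSON. apply_moves: Moves the arm, as the interface text tells. Its arguments: {"type":"object","properties":{"series":{"type":"array"},"squeeze":{"type":"number"}},"required":["series"]}

```bash
mkdir -p pics; ls; python3 - <<'E'
from rig import arm,vision
import cv2,numpy as np
print(arm.finger_overhang); s=arm.get_state(); print(s)
for n in("scene","top"):
    d=vision.get_image(n); cv2.imwrite(f"pics/{n}0.png",d["image"]); np.savez(f"{n}0.npz",**d)
    print(n,d["fx"],d["fy"],d["cx"],d["cy"],d["world_to_cam"].round(3).tolist())
E
```

```text
pics
19.0
{'time_s': 0.0, 'qpos': array([-1.32300112e+00,  3.14218397e-01, -4.80731284e-02,  1.21024472e+00,
       -2.56774518e-06,  1.57080620e+00]), 'qvel': array([ 0.00203343,  0.00141253,  0.00210036, -0.00089609, -0.0011728 ,
       -0.00078691]), 'tau': array([-7.75540720e-04, -5.39588463e+01,  3.39750981e+01,  1.91600790e-02,
        5.61764421e-05, -2.43266399e-06]), 'tcp_pos': array([ 147.02126196, -581.12716987,  249.44175249]), 'tcp_rot': array([-8.63129193e-04,  9.92334740e-01,  1.23575915e-01, -1.08788333e-04]), 'ft_force': array([-0.22197451, -0.74332404,  0.03103204]), 'moment': array([-0.02839003,  0.03793127,  0.02639093]), 'grip_force': 0.0, 'gripper_width': 85.32044361484104}
scene 494.6320044111449 494.6320044111449 277.50212101710326 211.28839258354807 [[0.451, 0.893, 0.004, -240.023], [0.657, -0.329, -0.679, -281.23], [-0.604, 0.309, -0.734, 1905.643], [0.0, 0.0, 0.0, 1.0]]
top 394.84511476392487 394.84511476392487 277.0986735335769 205.97042371811676 [[-0.003, -1.0, -0.003, -23.909], [-0.997, 0.003, -0.072, 567.314], [0.072, 0.003, -0.997, 1398.096], [0.0, 0.0, 0.0, 1.0]]
```

View pics/scene0.png

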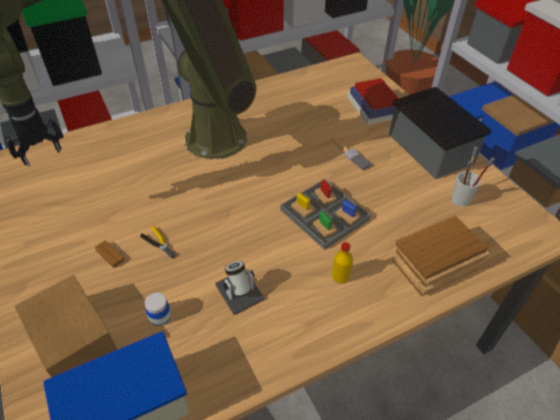

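View pics/top0.png

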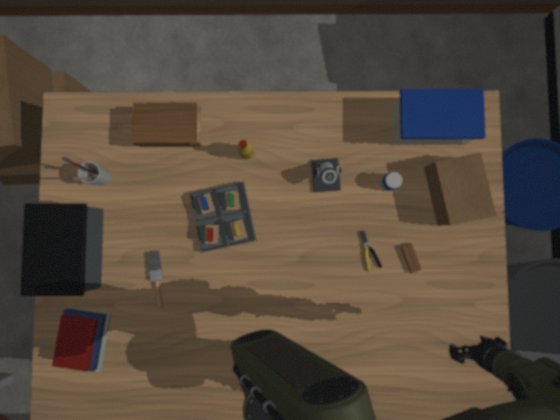

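The scene view shows the tray at about (326,211) with the red handle at (326,188), and the camera at (239,285). The top view shows the tray at (222,216), the red stamp at (210,235) and the camera at (326,175), with the glue at (245,149) nearby.

```bash
cat > h.py <<'E'
import numpy as np,cv2
def load(n): return dict(np.load(n+".npz"))
def ray(d,uv,z):
    uv=np.atleast_2d(uv).astype(float); T=d["world_to_cam"]; R,t=T[:3,:3],T[:3,3]
    c=-R.T@t; r=np.c_[(uv[:,0]-d["cx"])/d["fx"],(uv[:,1]-d["cy"])/d["fy"],np.ones(len(uv))]@R
    return c+r*((z-c[2])/r[:,2])[:,None]
def cloud(d):
    T=d["world_to_cam"]; R,t=T[:3,:3],T[:3,3]; v,u=np.indices(d["range_z"].shape); Z=d["range_z"]
    return (np.stack([(u-d["cx"])/d["fx"]*Z,(v-d["cy"])/d["fy"]*Z,Z],-1)-t)@R
def rect(P):
    (c,s,a)=cv2.minAreaRect(P[:,:2].astype(np.float32)); 
    if s[0]<s[1]: s=s[::-1]; a+=90
    return np.round(c,1),np.round(s,1),round((a+90)%180-90,1)
def hsv(d): return cv2.cvtColor(d["image"],cv2.COLOR_BGR2HSV)
E
python3 - <<'E'
from h import *
box={"top":((185,180,260,255),(300,145,355,205)),"scene":((275,175,375,250),(210,255,270,315))}
for n in("top","scene"):
    d=load(n+"0"); H=hsv(d).astype(int); C=cloud(d)
    x0,y0,x1,y1=box[n][0]; M=np.zeros(H.shape[:2],bool); M[y0:y1,x0:x1]=1
    red=M&((H[...,0]<6)|(H[...,0]>172))&(H[...,1]>150)&(H[...,2]>60)
    ok=C[red]; print(n,"red",red.sum(),"z pct",np.percentile(ok[:,2],[5,50,95]).round(1))
    top=red&(C[...,2]>62)
    uv=np.argwhere(top)[:,::-1]; print(" handle top ray",rect(ray(d,uv,69)),uv.mean(0), "cloud",C[top].mean(0).round(1))
    for nm,m in (("traywalls",M&(C[...,2]>20)&(C[...,2]<34)&(H[...,1]<90)),):
        print(nm,m.sum(),rect(C[m]))
    x0,y0,x1,y1=box[n][1]; M=np.zeros(H.shape[:2],bool); M[y0:y1,x0:x1]=1
    f=M&(C[...,2]>6)&(C[...,2]<20)&(H[...,1]<110)
    print(" foot",f.sum(),rect(C[f])); 
    b=M&(C[...,2]>50); print(" barrel",b.sum(),C[b].mean(0).round(1),C[b].max(0).round(1))
    cv2.imwrite(f"pics/c_{n}.png",cv2.resize(d["image"][y0-5:y1+5,x0-5:x1+5],None,fx=6,fy=6,interpolation=cv2.INTER_CUBIC))
a=cv2.imread("pics/c_top.png");b=cv2.imread("pics/c_scene.png")
t=load("top0")["image"][178:258,183:263]; a=cv2.resize(a,(400,400));t=cv2.resize(t,(400,400),interpolation=cv2.INTER_CUBIC)
cv2.imwrite("pics/crop1.png",np.hstack([t,a]))
E
```

```text
top red 61 z pct [58.1 67.1 74. ]
 handle top ray (array([467.4, 206.4]), array([41.5, 13.8]), 0.6) [209.51923077 234.09615385] cloud [467.  203.8  93.9]
traywalls 675 (array([532.2, 170.5]), array([219.9, 200.6]), 12.1)
 foot 584 (array([ 682.4, -211.6]), array([217.6, 188.9]), -0.9)
 barrel 361 [ 669.6 -194.6  141.9] [ 720.8  -29.8 1435.2]
scene red 149 z pct [ 40.7  67.3 151.9]
 handle top ray (array([590. , 171.3]), array([297.3,  26.1]), -17.4) [334.21875    211.88541667] cloud [613.  148.1 115.7]
traywalls 610 (array([534.4, 171.8]), array([225.3, 206.8]), 11.9)
 foot 721 (array([ 686.8, -201.4]), array([122.4, 100.1]), 4.0)
 barrel 691 [ 705.1 -208.4  106.6] [1444.8 -153.8 1209.6]
```

View pics/crop1.png

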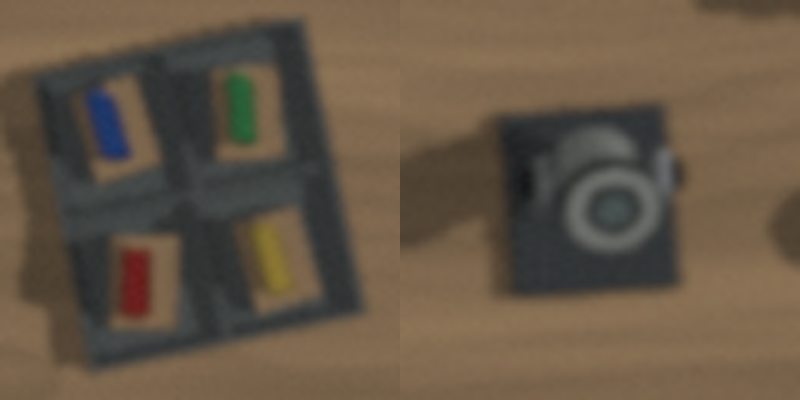

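The crop shows the red stamp at about (210,235) in the top view, long side nearly along world x, and the camera foot turned about 4 degrees. Next I refine these with cleaner masks.

```bash
python3 - <<'E'
from h import *
def pca(P):
    P=P[:,:2]; c=P.mean(0); w,V=np.linalg.eigh(np.cov((P-c).T)); v=V[:,1]
    return c.round(1),np.sqrt(12*w[::-1]).round(1),round((np.degrees(np.arctan2(v[1],v[0]))+90)%180-90,1)
K=4
def up(d,b):
    x0,y0,x1,y1=b; I=cv2.resize(d["image"][y0:y1,x0:x1],None,fx=K,fy=K,interpolation=cv2.INTER_CUBIC)
    return I
def uv(m,b): 
    a=np.argwhere(m)[:,::-1]; return (a+.5)/K-.5+np.array(b[:2])
def big(m):
    n,L,S,_=cv2.connectedComponentsWithStats(m.astype(np.uint8)); return L==1+S[1:,4].argmax()
def tri(ds,us):
    A=[];b=[]
    for d,u in zip(ds,us):
        T=d["world_to_cam"];k=((u[0]-d["cx"])/d["fx"],(u[1]-d["cy"])/d["fy"])
        for i in(0,1): r=T[i]-k[i]*T[2]; A.append(r[:3]);b.append(-r[3])
    x=np.linalg.lstsq(np.array(A),np.array(b),rcond=None); return x[0].round(1),x[1]
cs=[];ds=[]
for n,br,bf in(("top",(198,222,224,247),(314,150,346,200)),("scene",(312,174,340,203),(208,255,272,318))):
    d=load(n+"0"); I=up(d,br).astype(int)
    m=big((I[...,2]-np.maximum(I[...,1],I[...,0]))>60); U=uv(m,br)
    print(n,"red",m.sum()/16,U.mean(0).round(1),"pca z69",pca(ray(d,U,69)),rect(ray(d,U,69)))
    cs.append(U.mean(0));ds.append(d)
    J=up(d,br); Hh=cv2.cvtColor(J,cv2.COLOR_BGR2HSV).astype(int)
    w=big(((J[...,2]>95)&(Hh[...,1]>40)&(Hh[...,0]<25))|m); Uw=uv(w,br); print("  block+handle z25",pca(ray(d,Uw,25)),rect(ray(d,Uw,25)))
    C=cloud(d); x0,y0,x1,y1=bf; P=C[y0:y1,x0:x1].reshape(-1,3); H=hsv(d)[y0:y1,x0:x1].reshape(-1,3).astype(int)
    P=P[(H[:,1]<110)&(P[:,2]>5)&(P[:,2]<20)&(np.abs(P[:,0]-685)<75)&(np.abs(P[:,1]+203)<65)]; print("  foot",len(P),rect(P))
    Q=C[y0:y1,x0:x1].reshape(-1,3); Q=Q[(Q[:,2]>90)&(Q[:,2]<125)&(np.abs(Q[:,0]-675)<60)&(np.abs(Q[:,1]+203)<50)]
    print("  lens region",len(Q),Q.mean(0).round(1),Q.max(0).round(1),Q.min(0).round(1))
print("tri red",tri(ds,cs))
d=load("top0"); print("lens ring top",ray(d,((613-400)/400*65/1+295,208/400*70+140),105))
# tray / height check
C=cloud(load("top0"));P=C[225:246,200:222].reshape(-1,3);print(np.sort(P[:,2])[::30].round())
E
```

```text
top red 42.6875 [209.7 234.3] pca z69 (array([466.3, 207.2]), array([39.6, 12.6]), np.float64(-0.4)) (array([466.5, 207.2]), array([40.5, 13. ]), 0.5)
  block+handle z25 (array([467. , 205.2]), array([67.9, 39.1]), np.float64(-2.9)) (array([467.3, 207.3]), array([66.4, 45.5]), -2.1)
  foot 513 (array([ 686.8, -212.7]), array([143.7, 106.8]), -0.3)
  lens region 220 [ 667.5 -203.2  105.6] [ 699.5 -176.   123. ] [ 640.3 -230.1   90.7]
scene red 125.375 [325.  188.2] pca z69 (array([483.7, 199. ]), array([68.5, 27.5]), np.float64(-20.1)) (array([484. , 199.8]), array([81.3, 35.5]), -34.6)
  block+handle z25 (array([437.5, 231.7]), array([139.6,  84.6]), np.float64(-33.4)) (array([444.8, 229.2]), array([143.1,  97.3]), -29.5)
  foot 738 (array([ 686.7, -200.2]), array([122.3, 102.1]), 4.2)
  lens region 287 [ 678.1 -203.8  105.2] [ 703.1 -176.7  121.3] [ 640.2 -229.7   90.2]
tri red (array([466.4, 210.9,  48.3]), array([0.02635122]))
lens ring top [[ 661.28575596 -204.20511535  105.        ]]
[-3.  1.  3.  4.  5.  6.  8. 14. 21. 22. 24. 26. 29. 55. 67. 70.]
```

Red stamp: (467, 207), yaw −2°, handle top at 69 mm as expected. Camera foot: (686.7, −200.5), yaw 4.1°, measured 122×102 against a true 120×100. That puts the focus at about (592, −207, 235).

```bash
cat >> h.py <<'E'
from scipy.spatial.transform import Rotation as Ro
def down(a):
    a=np.radians(a); y=np.array([np.cos(a),np.sin(a),0]); z=np.array([0,0,-1.]); return Ro.from_matrix(np.c_[np.cross(y,z),y,z])
def camR(yaw):
    p=np.radians(yaw);c,s=np.cos(p),np.sin(p); z=-np.array([-.5*c,-.5*s,.75**.5]); y=np.array([.75**.5*c,.75**.5*s,.5]); return Ro.from_matrix(np.c_[np.cross(y,z),y,z])
def step(p0,R0,p1,R1):
    return (R0.inv().apply(np.subtract(p1,p0))/10).round(2),np.degrees((R0.inv()*R1).as_rotvec()).round(2)
E
python3 - <<'E'
from h import *
p=[147.16,-581.669,250.299]
W=[(p,down(-75.8)),([450,-250,250],down(5)),([467,207,160],down(88)),([467,207,49],down(88))]
for a,b in zip(W,W[1:]): print(*step(*a,*b))
E
```

```text
[ 3.749e+01 -2.472e+01  3.000e-02] [  0.    0.  -80.8]
[45.38  5.68  9.  ] [  0.   0. -83.]
[ 0.   0.  11.1] [0. 0. 0.]
```

Call:
apply_moves([
  {"fingers": 0,"delta_pos": [3.75,-2.47,0],"delta_rot": [0,0,-8.1]},
  {"fingers": 0,"delta_pos": [7.5,-4.94,0],"delta_rot": [0,0,-16.2]},
  {"fingers": 0,"delta_pos": [11.25,-7.42,0],"delta_rot": [0,0,-24.2]},
  {"fingers": 0,"delta_pos": [15,-9.9,0],"delta_rot": [0,0,-32.3]},
  {"fingers": 0,"delta_pos": [18.75,-12.36,0],"delta_rot": [0,0,-40.4]},
  {"fingers": 0,"delta_pos": [22.5,-14.83,0],"delta_rot": [0,0,-48.5]},
  {"fingers": 0,"delta_pos": [26.25,-17.3,0],"delta_rot": [0,0,-56.6]},
  {"fingers": 0,"delta_pos": [30,-19.78,0],"delta_rot": [0,0,-64.6]},
  {"fingers": 0,"delta_pos": [33.75,-22.25,0],"delta_rot": [0,0,-72.7]},
  {"fingers": 0,"delta_pos": [37.5,-24.72,0],"delta_rot": [0,0,-80.8]},
])

```text
time_s: 1.1
tcp_pos: [450.8, -248.4, 250.1]
tcp_rot: [-0.0, 0.673, 0.739, -0.0]
ft_force: [-0.0, -0.1, -0.3]
gripper_width: 85.4
grip_force: 0.0
```

Call:
apply_moves([
  {"fingers": 0,"delta_pos": [4.54,0.57,0],"delta_rot": [0,0,-8.3]},
  {"fingers": 0,"delta_pos": [9.08,1.14,0],"delta_rot": [0,0,-16.6]},
  {"fingers": 0.1,"delta_pos": [13.6,1.7,0],"delta_rot": [0,0,-24.9]},
  {"fingers": 0.2,"delta_pos": [18.15,2.27,1],"delta_rot": [0,0,-33.2]},
  {"fingers": 0.3,"delta_pos": [22.7,2.84,2],"delta_rot": [0,0,-41.5]},
  {"fingers": 0.35,"delta_pos": [27.2,3.4,3],"delta_rot": [0,0,-49.8]},
  {"fingers": 0.35,"delta_pos": [31.8,3.98,4.5],"delta_rot": [0,0,-58.1]},
  {"fingers": 0.35,"delta_pos": [36.3,4.54,6],"delta_rot": [0,0,-66.4]},
  {"fingers": 0.35,"delta_pos": [40.8,5.1,7.5],"delta_rot": [0,0,-74.7]},
  {"fingers": 0.35,"delta_pos": [45.38,5.68,9],"delta_rot": [0,0,-83]},
])

```text
time_s: 2.1
tcp_pos: [466.6, 208.8, 159.5]
tcp_rot: [-0.0, 0.014, 1.0, -0.0]
ft_force: [1.6, -1.4, -0.0]
gripper_width: 55.6
grip_force: 0.0
```

Call:
apply_moves([
  {"fingers": 0.35,"delta_pos": [0,0,0],"delta_rot": [0,0,0]},
  {"fingers": 0.35,"delta_pos": [0,0,0],"delta_rot": [0,0,0]},
  {"fingers": 0.35,"delta_pos": [0,0,0],"delta_rot": [0,0,0]},
])

```text
time_s: 2.4
tcp_pos: [466.9, 206.3, 160.3]
tcp_rot: [-0.0, 0.018, 1.0, -0.0]
ft_force: [0.1, 0.2, 0.0]
gripper_width: 55.3
grip_force: 0.0
```

```bash
python3 - <<'E'
from h import *
from rig import arm,vision
s=arm.get_state(); q=s["tcp_rot"]; R=Ro.from_quat(q[[1,2,3,0]])
print(s["time_s"],s["tcp_pos"].round(1),s["qpos"].round(3),s["gripper_width"],s["ft_force"].round(1))
print(R.as_matrix().round(3).tolist()); print(step(s["tcp_pos"],R,[467,207,49],down(88)))
d=vision.get_image("scene"); np.savez("scene1.npz",**d)
cv2.imwrite("pics/s1.png",cv2.resize(d["image"][100:260,240:400],(640,600),interpolation=cv2.INTER_CUBIC))
E
```

```text
2.4 [466.9 206.3 160.3] [ 0.416  0.204 -0.404  0.964 -0.     0.452] 55.322248275892136 [0.1 0.2 0. ]
[[-0.999, 0.036, -0.0], [0.036, 0.999, -0.001], [0.0, -0.001, -1.0]]
(array([-1.000e-02,  8.000e-02,  1.113e+01]), array([-0.04, -0.02, -0.07]))
```

View pics/s1.png

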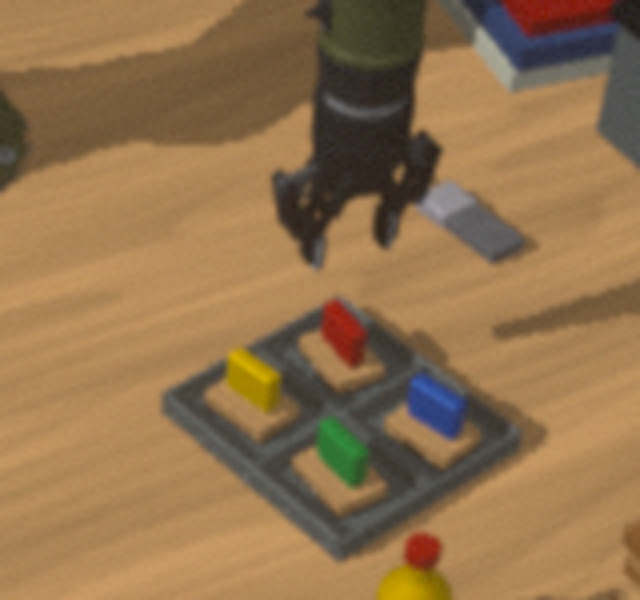

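The crop shows the open fingers above and astride the red handle (crop (345,332)), clear of the others. I'll descend, close and look at the forces.

Call:
apply_moves([
  {"fingers": 0.35,"delta_pos": [0,0.08,2],"delta_rot": [0,0,0]},
  {"fingers": 0.35,"delta_pos": [0,0.08,4.5],"delta_rot": [0,0,0]},
  {"fingers": 0.35,"delta_pos": [0,0.08,7],"delta_rot": [0,0,0]},
  {"fingers": 0.35,"delta_pos": [0,0.08,9],"delta_rot": [0,0,0]},
  {"fingers": 0.35,"delta_pos": [0,0.08,10.3],"delta_rot": [0,0,0]},
  {"fingers": 0.35,"delta_pos": [0,0.08,10.9],"delta_rot": [0,0,0]},
  {"fingers": 0.35,"delta_pos": [0,0.08,11.1],"delta_rot": [0,0,0]},
  {"fingers": 0.35,"delta_pos": [0,0.08,11.1],"delta_rot": [0,0,0]},
  {"fingers": 0.35,"delta_pos": [0,0.08,11.1],"delta_rot": [0,0,0]},
])

```text
time_s: 3.35
tcp_pos: [467.9, 208.0, 50.2]
tcp_rot: [0.001, 0.018, 1.0, 0.0]
ft_force: [-0.2, 0.2, 0.1]
gripper_width: 55.4
grip_force: 0.0
```

Call:
apply_moves([
  {"fingers": 0.6,"delta_pos": [0,0,0],"delta_rot": [0,0,0]},
  {"fingers": 0.7,"delta_pos": [0,0,0],"delta_rot": [0,0,0]},
  {"fingers": 0.8,"delta_pos": [0,0,0],"delta_rot": [0,0,0]},
  {"fingers": 0.9,"delta_pos": [0,0,0],"delta_rot": [0,0,0]},
  {"fingers": 1,"delta_pos": [0,0,0],"delta_rot": [0,0,0]},
  {"fingers": 1,"delta_pos": [0,0,0],"delta_rot": [0,0,0]},
  {"fingers": 1,"delta_pos": [0,0,0],"delta_rot": [0,0,0]},
  {"fingers": 1,"delta_pos": [0,0,0],"delta_rot": [0,0,0]},
], squeeze=60)

```text
time_s: 4.15
tcp_pos: [467.6, 208.3, 49.8]
tcp_rot: [0.0, 0.017, 1.0, 0.001]
ft_force: [-0.6, 2.2, 5.3]
gripper_width: 15.2
grip_force: 58.9
```

Grasped at width 15.2 mm with 59 N. Lifting now.

Call:
apply_moves([
  {"fingers": 1,"delta_pos": [0,0,-0.5],"delta_rot": [0,0,0]},
  {"fingers": 1,"delta_pos": [0,0,-1.5],"delta_rot": [0,0,0]},
  {"fingers": 1,"delta_pos": [0,0,-3.5],"delta_rot": [0,0,0]},
  {"fingers": 1,"delta_pos": [0,0,-6],"delta_rot": [0,0,0]},
  {"fingers": 1,"delta_pos": [0,0,-9],"delta_rot": [0,0,0]},
  {"fingers": 1,"delta_pos": [0,0,-12],"delta_rot": [0,0,0]},
  {"fingers": 1,"delta_pos": [0,0,-15],"delta_rot": [0,0,0]},
  {"fingers": 1,"delta_pos": [0,0,-18],"delta_rot": [0,0,0]},
  {"fingers": 1,"delta_pos": [0,0,-20],"delta_rot": [0,0,0]},
  {"fingers": 1,"delta_pos": [0,0,-20],"delta_rot": [0,0,0]},
])

```text
time_s: 5.15
tcp_pos: [468.6, 208.2, 252.5]
tcp_rot: [0.002, 0.018, 1.0, 0.001]
ft_force: [0.1, 0.9, -1.8]
gripper_width: 15.4
grip_force: 58.5
```

```bash
python3 - <<'E'
from h import *
from rig import arm,vision
s=arm.get_state(); q=s["tcp_rot"]; R=Ro.from_quat(q[[1,2,3,0]])
print(s["time_s"],s["tcp_pos"].round(1),s["gripper_width"],s["grip_force"],s["ft_force"].round(1))
d=vision.get_image("scene"); np.savez("scene2.npz",**d)
cv2.imwrite("pics/s2.png",cv2.resize(d["image"][80:260,240:400],(640,600),interpolation=cv2.INTER_CUBIC))
F=camR(4.1); f=np.array([592,-207.3,235]); g=f-44*F.as_matrix()[:,2]; print(g)
a=(np.array([467,208,249.]),down(88)); m=([520,0,300],down(46)); b=(g,F)
print(*step(*a,*m)); print(*step(*m,*b))
E
```

```text
5.15 [468.6 208.2 252.5] 15.444707832415101 58.52813422679901 [ 0.1  0.9 -1.8]
[ 570.05630278 -208.87294378  273.10511777]
[ -6.02 -20.6   -5.1 ] [ 0.  0. 42.]
[-18.11 -11.55   2.69] [-28.64 -10.96  40.92]
```

View pics/s2.png

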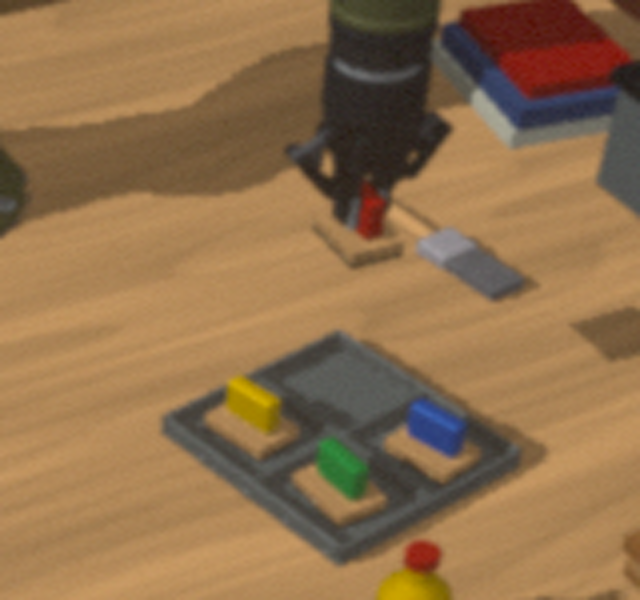

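The crop shows the red stamp lifted level in the fingers (crop (365,220)), its compartment empty and the other stamps in place. Moving to the focus next.

Call:
apply_moves([
  {"fingers": 1,"delta_pos": [-0.3,-1.0,-0.3],"delta_rot": [0,0,2]},
  {"fingers": 1,"delta_pos": [-0.9,-3.0,-0.8],"delta_rot": [0,0,6]},
  {"fingers": 1,"delta_pos": [-1.6,-5.5,-1.4],"delta_rot": [0,0,11]},
  {"fingers": 1,"delta_pos": [-2.3,-8,-2.0],"delta_rot": [0,0,16]},
  {"fingers": 1,"delta_pos": [-3.1,-10.5,-2.6],"delta_rot": [0,0,21]},
  {"fingers": 1,"delta_pos": [-3.8,-13,-3.2],"delta_rot": [0,0,26]},
  {"fingers": 1,"delta_pos": [-4.5,-15.5,-3.8],"delta_rot": [0,0,31]},
  {"fingers": 1,"delta_pos": [-5.2,-18,-4.4],"delta_rot": [0,0,36]},
  {"fingers": 1,"delta_pos": [-5.7,-19.6,-4.8],"delta_rot": [0,0,40]},
  {"fingers": 1,"delta_pos": [-6,-20.6,-5.1],"delta_rot": [0,0,42]},
])

```text
time_s: 6.2
tcp_pos: [519.3, -2.2, 298.9]
tcp_rot: [-0.001, 0.377, 0.926, -0.001]
ft_force: [-0.7, 0.0, -1.4]
gripper_width: 15.3
grip_force: 58.7
```

Call:
apply_moves([
  {"fingers": 1,"delta_pos": [-1,-0.6,0],"delta_rot": [-1.5,-0.6,2.1]},
  {"fingers": 1,"delta_pos": [-2.7,-1.7,0],"delta_rot": [-4.3,-1.6,6.1]},
  {"fingers": 1,"delta_pos": [-4.7,-3,0],"delta_rot": [-7.4,-2.8,10.6]},
  {"fingers": 1,"delta_pos": [-6.9,-4.4,0],"delta_rot": [-10.9,-4.2,15.5]},
  {"fingers": 1,"delta_pos": [-9,-5.8,0.2],"delta_rot": [-14.3,-5.5,20.5]},
  {"fingers": 1,"delta_pos": [-11.2,-7.2,0.5],"delta_rot": [-17.8,-6.8,25.4]},
  {"fingers": 1,"delta_pos": [-13.4,-8.5,1],"delta_rot": [-21.2,-8.1,30.3]},
  {"fingers": 1,"delta_pos": [-15.4,-9.8,1.6],"delta_rot": [-24.3,-9.3,34.8]},
  {"fingers": 1,"delta_pos": [-17.2,-11,2.3],"delta_rot": [-27.2,-10.4,38.9]},
  {"fingers": 1,"delta_pos": [-18.1,-11.55,2.7],"delta_rot": [-28.64,-10.96,40.92]},
])

```text
time_s: 7.2
tcp_pos: [568.1, -210.1, 271.3]
tcp_rot: [0.176, 0.66, 0.706, 0.189]
ft_force: [0.5, 1.3, -1.9]
gripper_width: 15.3
grip_force: 58.9
```

Call:
apply_moves([
  {"fingers": 1,"delta_pos": [0,0,0],"delta_rot": [0,0,0]},
  {"fingers": 1,"delta_pos": [0,0,0],"delta_rot": [0,0,0]},
  {"fingers": 1,"delta_pos": [0,0,0],"delta_rot": [0,0,0]},
  {"fingers": 1,"delta_pos": [0,0,0],"delta_rot": [0,0,0]},
])

```text
time_s: 7.6
tcp_pos: [570.3, -208.4, 273.8]
tcp_rot: [0.176, 0.658, 0.707, 0.19]
ft_force: [-0.3, -0.9, -1.8]
gripper_width: 15.3
grip_force: 58.9
```

```bash
python3 - <<'E'
from h import *
from rig import arm,vision
s=arm.get_state(); q=s["tcp_rot"]; R=Ro.from_quat(q[[1,2,3,0]])
F=camR(4.1); g=np.array([570,-208.9,273.1])
print(s["time_s"],s["tcp_pos"].round(1),s["qpos"].round(2),s["gripper_width"],s["grip_force"],s["ft_force"].round(1)); print(step(s["tcp_pos"],R,g,F))
I=[]
for n,b in(("scene",(160,150,310,330)),("top",(270,120,390,260))):
    d=vision.get_image(n); np.savez(n+"3.npz",**d); I.append(cv2.resize(d["image"][b[1]:b[3],b[0]:b[2]],(400,480),interpolation=cv2.INTER_CUBIC))
cv2.imwrite("pics/f3.png",np.hstack(I))
# block + handle points
d=load("scene3");C=cloud(d);H=hsv(d).astype(int)
S=(C-np.array([592,-207.3,235]))@np.c_[F.as_matrix()[:,0],F.as_matrix()[:,1],-F.as_matrix()[:,2]]
m=(np.abs(S[...,0])<60)&(np.abs(S[...,1])<50)&(S[...,2]>-25)&(S[...,2]<75)
red=m&((H[...,0]<6)|(H[...,0]>172))&(H[...,1]>150)&(H[...,2]>50)
wood=m&(H[...,0]>8)&(H[...,0]<25)&(H[...,1]>60)&(H[...,2]>60)&(S[...,2]<35)
for k,v in(("red",red),("wood",wood)):
    print(k,v.sum(),np.percentile(S[v],[3,50,97],axis=0).round(1).tolist())
E
```

```text
7.6 [ 570.3 -208.4  273.8] [-0.49 -0.03 -0.52  0.62  0.27  1.07] 15.311950470567247 58.90279948711395 [-0.3 -0.9 -1.8]
(array([-0.05, -0.06,  0.05]), array([ 0.02, -0.03,  0.08]))
red 94 [[-23.3, 5.5, 25.3], [-15.3, 9.3, 44.5], [20.3, 13.4, 62.2]]
wood 293 [[-31.8, -11.1, -0.3], [-3.6, 22.5, 13.9], [31.2, 29.1, 22.4]]
```

View pics/f3.png

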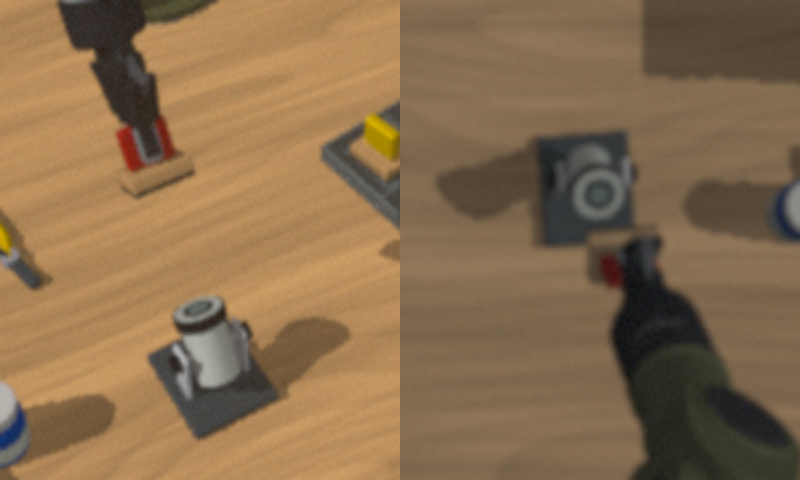

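The picture shows the stamp held in the air square above the lens axis, clear of the camera. Measured in the lens frame, the block spans −32 to 31 mm across. Its front side is at 22.5 mm (23 expected) and its face is near 0, so it sits about 1 mm from the focus.

```bash
python3 -c "
from rig import arm
print(arm.job_done())"
```

```text
the job is handed in; nothing more can be done
None
```

I handed in the job with the red stamp held steady at the focus point: by my measurements it is about 1 mm off centre, square to the lens and long side level, and the verdict was not shown.

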